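Check the heat sink is cool, then hold the spring jaw open at the mark

TASK

Before the circuit board is taken out of the spring-jaw holder, check its temperature: pick up the small thermometer from its rubber pad, hold it still over the middle of the board's finned heat sink for about two seconds, nose straight down and about 5 cm above the fins, then stand it back upright on the middle of its pad. Then take the loop handle of the holder's spring jaw, pull the jaw out until its pointer is level with the upright blade of the stop clip on the holder's side rail, and keep it there: the program finishes while still gripping the handle and holding the jaw open at the mark, with the board lying undisturbed on its ledges. Do not touch the board or the holder with the thermometer, and leave the other things on the bench where they are.

Things in the scene. Friction and masses are not known exactly. Their poses are not given: they have to be found in the camera images.
- thermo_center (a point): spot thermometer, a plain grey upright cylinder with a wider foot: 90 mm tall, grip part 36 mm diameter from 24 to 84 mm above the nose, foot (the nose) 48 mm diameter, 0.13 kg. It stands nose down on its pad. This point is on its axis, half-way up (45 mm above the nose face): grasp it here from above. z points from the nose to the top.
- thermo_nose (a point): centre of the thermometer's nose face (its underside); it measures straight out of this face, along this frame's -z
- thermometer: the thermometer itself; origin as thermo_nose
- pad: the thermometer's fixed square rubber pad, 90 x 90 mm, 4 mm thick, on the bench; origin at the centre of its underside. The thermometer starts within a few mm of its middle. The pad, the parts tray and the solder reel may each be in any of three places on the bench.
- board: the circuit board in its cream tray, 180 mm (x) x 90 mm (y), lying loose on two ledges 45 mm above the bench between the holder's two jaws; origin at the centre of its underside; 0.16 kg. Highest part: the heat sink; everything else on it and the jaws stays lower than 75 mm above the bench.
- heatsink_top (a point): centre of the top of the finned aluminium heat sink on the board (42 x 42 mm, seven upright fins, the only finned part), 36 mm above the board's underside, 81 mm above the bench
- holder: the fixed aluminium board holder, screwed to the bench, 240 x 300 mm over all, turned by up to about 0.4 rad; origin on the bench under the middle of the space between the jaws. Its +y is the direction in which the jaw is pulled open.
- handle (a point): centre of the spring jaw's loop handle: a straight black bar, 130 mm long along the holder's x, 14 mm thick along y, 22 mm high, centre 58 mm above the bench (top at 69 mm), carried at x = +-60 mm by two straight arms from the jaw. 64 mm of free space lies between bar and jaw, and 46 mm below the bar down to the base plate, for a pinch from above with a finger on either side of the bar, in the middle.
- pointer (a point): the flat pointer on the jaw's end on the holder's +x side, 58 mm above the bench; moves with the jaw. It is level with the mark when both have the same y in the holder's frame.
- mark (a point): the upright blade of the white plastic stop clip on the low rail at the holder's +x side, just outside the pointer's tip (blade 26 mm along x, 4 mm thick along y, top 70 mm above the bench); the clip is fixed, at another place on the rail each time, 28 to 44 mm (along the holder's +y) beyond the pointer of the closed jaw. This point is in the blade's mid-plane at its inner edge, 58 mm above the bench; its axes are those of the holder.
- jaw: the steel spring jaw with its handle, sliding along the holder's +y up to 55 mm; its origin lies at the holder's origin when shut. The spring pulls it shut with about 4 N when shut, rising 1.5 N per 10 mm; it snaps back when let go.
- parts_tray: fixed (as are the closed red tool case and the instruments round the edge; a loose yellow multimeter, 80 x 140 x 35 mm, lies beyond the holder) clear parts tray, 90 x 80 x 25 mm, origin at the centre of its underside; not used
- reel: small solder-wire reel, 60 mm diameter, 38 mm high, standing on its flange, origin at the centre of its underside; not used
- phone: black phone lying flat, 75 x 150 x 9 mm, origin at the centre of its underside; not used
- screwdriver: yellow-handled screwdriver lying flat, about 180 mm long; origin near its middle; not used
- flux_jar: closed jar, 56 mm diameter, 70 mm high, origin at the centre of its underside; not used
Things that resemble listed ones, but are neither listed nor needed, are in the scene too. What is meant by the thermometer is not blue, and is the larger of those in its own colour.

How it is judged (in metres and radians):
On the way, in this order (a step that is already met when the one before it is completed fails the run):
1. the held thermometer points down at the middle of the heat sink from about 5 cm, still, for a second (x of heatsink_top in the frame of thermo_nose between -0.013 and 0.013 m and y of heatsink_top in the frame of thermo_nose between -0.013 and 0.013 m and z of heatsink_top in the frame of thermo_nose between -0.085 and -0.025 m and angle between thermo_nose's own z axis and vertical below 0.2 rad and linear speed of thermometer below 0.03 m/s and contact force between thermometer and the fingers above 0.5 N), for 1 s.
2. the thermometer stands upright on its pad, released (horizontal distance between thermo_nose and pad below 0.028 m and angle between thermo_nose's own z axis and vertical below 0.08 rad and z of thermo_nose in the frame of pad between -0.002 and 0.008 m and linear speed of thermometer below 0.02 m/s and contact force between thermometer and the fingers below 0.05 N), for 0.2 s.
At the end, for the whole second after the job is handed in: The gripper still holds the jaw's handle (over 2 N), the jaw stands still with its pointer within 5 mm of the mark, the thermometer stands upright on its pad within 28 mm of its middle and untouched, and the board lies on its ledges within 10 mm of where it began (all of step 2 and y of pointer in the frame of mark between -0.005 and 0.005 m and linear speed of jaw below 0.01 m/s and contact force between jaw and the fingers above 2 N and distance of heatsink_top from where it was at the start of the episode below 0.01 m and angle between heatsink_top's own z axis and vertical below 0.06 rad); the arm keeps its last pose, push and grip.
It fails at once if the thermometer touches the board or the holder (contact force between thermometer and board above 0.2 N or contact force between thermometer and holder above 0.2 N).
It fails at once if the thermometer falls over (angle between thermo_nose's own z axis and vertical above 0.9 rad).
It fails at once if the board is shifted (distance of heatsink_top from where it was at the start of the episode above 0.015 m).
It fails at once if another thing on the bench is pushed away (distance of any of reel, phone, screwdriver, multimeter, flux_jar from where it was at the start of the episode above 0.02 m).
It also fails if it takes over 64 s, if anything falls off the work surface, if the arm or the gripper's body presses on something with over 40 N, if the wrist force passes 120 N, or if a joint passes its speed limit or range.

ROBOT

A 6-joint arm with a two-finger parallel gripper is mounted at the origin on the work surface. World frame = base frame: x ahead of the robot, y to its left, z up, the work surface at z = 0. Lengths are in m, angles in degrees, forces in N, time in s.
With the tool pointing down it reaches from about 0.4 to 0.825 m from the base axis. Payload 7 kg.
Tool frame: the origin (TCP) lies midway between the tips of the shut fingers; the grasp point (between the pads) lies 19 mm behind it; z points along the fingers, y is the line along which they close (so a half turn about z gives the same grasp; the last joint's range is limited). The gripper opens to 88 mm and grips with 3 to 60 N. Pads are 19 mm wide; open, the fingers measure 130 mm over their backs; the gripper's body (78 mm by 193 mm) begins 47 mm behind the grasp point.
Start: joints at [83.887, 20.546, 0.682, 0, -70.136, -16.507], TCP at [0.26, 0.623, 0.227] pointing down, gripper open.
Joint ranges: [-176.03, 176.03], [-82.01, 121.73], [-58.28, 71.71], [-173.87, 95.51], [-174.79, -0.11], [-173.66, 173.66]. Speed limits (degrees/s): [136.94, 136.94, 172.46, 180, 180, 180].

INTERFACE

Orientations are given as [roll, pitch, yaw] about the fixed x, y, z axes, in that order (R = Rz(yaw) Ry(pitch) Rx(roll)).
In Python, from plant import telemetry, viewer, workorder gives the robot as it stands. The module is installed in compiled form; this text tells all that it offers.
- The arm moves only by the tool carry_out, never from a script. Its argument "rows" is a list of rows, each a list of 6 numbers: the shift along the tool's x, y, z in m, then the turn, a rotation vector about the tool's x, y, z in rad. In form: [[tx, ty, tz, ax, ay, az], ...]. A call has 1 to 8 rows; each row is the pose to reach, as a shift and turn from the pose commanded when the call began, along the tool's axes at that moment; what a row does not reach only later rows make up. A row lasts 1/8 s, in which the tool goes at most 62.5 mm and 10.7 degrees, less where a joint would pass 70% of its speed; a pose out of reach is approached as far as the arm can. A call with a gripper value outside its range is refused whole. "grip" is the gripper's target within -1 to 1 (fully open at 1, half-way at 0, shut at -1), set as the call begins (left out, the last holds). The fingers move at their own pace and stop on an object; the grip force is fixed at half the most. Time passes only in rows, so rows that repeat a pose let the fingers close. It gives the time, the measured TCP pose, the force, the opening and the grip force at its end, in the units of the state.
- telemetry.get_obs(): the state, without advancing time (a new reading comes with each control period).
- viewer.snapshot(name): name is "scene" or "top" or "wrist"; returns the picture (400x640x3 uint8, red, green, blue); there is no depth.
- viewer.camera_info(name): a dict with "intrinsics" (3x3 intrinsics, pixels), "extrinsics" (4x4, takes a point from camera to world coordinates); the wrist camera has in their place "tool_from_camera" (4x4, takes a point from camera to tool coordinates, whose origin is the TCP and whose axes are the flange's). Camera axes: x right, y down, z forward; pixel columns grow to the right and rows downward; lengths in m; the calibration is good to about 2 mm. A picture is of the moment at which its call begins: read the wrist's pose just before it. camera_info takes no time and is no camera call.
- workorder.close_job(): hands the job in; it is judged then, once.
The state is a dict: "clock": time; "joint_pos": joint angles; "qvel": joint speeds; "tau": joint torques, N m; "tool_pos": TCP position; "orientation": TCP orientation; "force": force on the tool from outside, world axes, zero at the start; "moment": the same for the moment, N m; "opening": finger opening in m; "gripper_force": force on a finger pad.
Only numpy, scipy, OpenCV 4.12 (cv2) and the standard library are available. Lean on these libraries where they do the work, as an engineer would, in place of code of your own. Each camera call takes 0.05 s, during which the arm holds its last target. There are 200 camera calls.

## Working session

There is one attempt and no reset: what is moved stays moved. The work goes in short steps, Python scripts to look and compute and a tool call to move; the robot and the scene stay as the last step left them, time stands still between calls to the robot, and variables do not carry over. Pictures are saved under pics/ and viewed, at most 10 in all, crops included, and the job is handed in when it is done.

Besides the shell and the picture viewer there is one more tool, called after "Call:" as name(argument=value, ...), one argument or row to a line, values as JSON. carry_out: Moves the arm, as the interface text tells. Its arguments: {"type":"object","properties":{"rows":{"type":"array"},"grip":{"type":"number"}},"required":["rows"]}

```bash
mkdir -p pics; cat > h.py <<'E'
import numpy as np, cv2
from scipy.spatial.transform import Rotation as R
from plant import telemetry, viewer, workorder
def snap(n,f):
    o=telemetry.get_obs(); im=viewer.snapshot(n); cv2.imwrite('pics/'+f,im[:,:,::-1]); return o,im
def T(o):
    M=np.eye(4); M[:3,:3]=R.from_euler('xyz',o['orientation'],degrees=True).as_matrix(); M[:3,3]=o['tool_pos']; return M
def cam(n,o=None):
    c=viewer.camera_info(n); K=np.array(c['intrinsics'])
    E=np.array(c['extrinsics']) if n!='wrist' else T(o)@np.array(c['tool_from_camera'])
    return K,E
def ray(n,uv,z,o=None):
    K,E=cam(n,o); d=E[:3,:3]@np.linalg.solve(K,[uv[0],uv[1],1]); return E[:3,3]+d*(z-E[2,3])/d[2]
def proj(n,p,o=None):
    K,E=cam(n,o); q=K@(E[:3,:3].T@(np.array(p)-E[:3,3])); return q[:2]/q[2]
E
python3 - <<'E'
from h import *
o,a=snap('top','top.png'); _,b=snap('scene','scene.png')
print(o); print(viewer.camera_info('top')); print(viewer.camera_info('scene')); print(viewer.camera_info('wrist'))
E
```

```text
{'clock': 0.0, 'joint_pos': array([ 8.38872241e+01,  2.05908548e+01,  6.30213427e-01, -1.96081174e-02,
       -7.01380949e+01, -1.65075194e+01]), 'qvel': array([-0.04007544,  0.07780392, -0.02214505, -0.01264189, -0.0235741 ,
        0.00461571]), 'tau': array([-1.04899147e-03, -5.82726359e+01,  2.93049645e+01,  6.99740946e+00,
        6.91365130e-03, -1.60767645e-04]), 'tool_pos': array([0.25944798, 0.62256675, 0.22560384]), 'orientation': array([ 1.79900096e+02, -1.03847749e-02, -2.26269641e+01]), 'force': array([ 0.00407992, -0.39018431, -1.0354852 ]), 'moment': array([ 0.01065079, -0.03195227, -0.05735524]), 'gripper_force': 0.0, 'opening': 0.08755820040084936}
{'intrinsics': array([[450.18086212,   0.        , 315.4549666 ],
       [  0.        , 450.18086212, 198.04015861],
       [  0.        ,   0.        ,   1.        ]]), 'extrinsics': array([[-0.01689363, -0.99718482,  0.07305504,  0.41193017],
       [-0.99983874,  0.0172933 ,  0.00484163, -0.08738402],
       [-0.00609136, -0.07296147, -0.99731616,  1.48977123],
       [ 0.        ,  0.        ,  0.        ,  1.        ]
[... 265 characters left out ...]
834, -0.49790162,  0.66358203, -0.93588515],
       [ 0.00781357, -0.79668393, -0.60434565,  0.85854306],
       [ 0.        ,  0.        ,  0.        ,  1.        ]])}
{'intrinsics': array([[288.37099692,   0.        , 317.29179459],
       [  0.        , 288.37099692, 192.97201654],
       [  0.        ,   0.        ,   1.        ]]), 'tool_from_camera': array([[ 3.42428778e-04, -9.61494566e-01, -2.74823731e-01,
         7.40631116e-02],
       [ 9.99999901e-01,  2.50850359e-04,  3.68372436e-04,
         7.84809613e-04],
       [-2.85248463e-04, -2.74823830e-01,  9.61494556e-01,
        -1.59654689e-01],
       [ 0.00000000e+00,  0.00000000e+00,  0.00000000e+00,
         1.00000000e+00]])}
```

View pics/top.png

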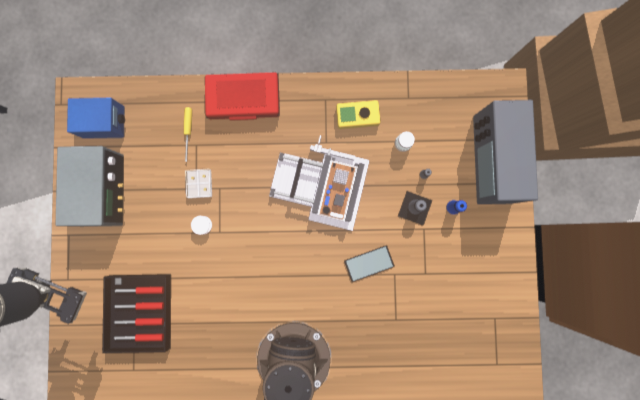

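View pics/scene.png

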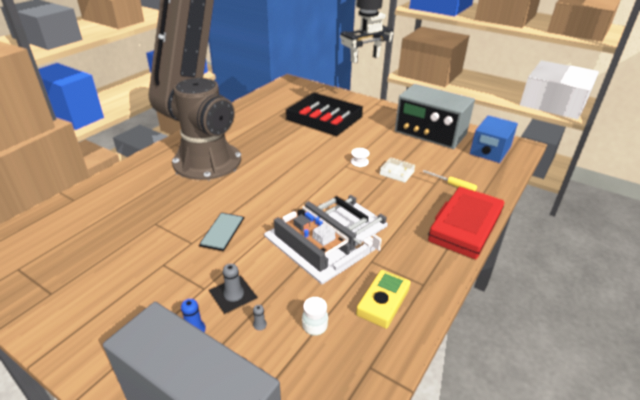

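The top view shows the thermometer on its black pad at about (416,208). The holder is at about (320,187), with the handle loop on the left at about (297,177) and the clip near (318,147). I'll enlarge both areas.

```bash
python3 - <<'E'
import cv2,numpy as np
a=cv2.imread('pics/top.png')
A=cv2.resize(a[125:240,260:380],None,fx=5,fy=5,interpolation=cv2.INTER_CUBIC)
B=cv2.resize(a[180:230,390:430],None,fx=5,fy=5,interpolation=cv2.INTER_CUBIC)
C=np.zeros((575,800,3),np.uint8);C[:575,:600]=A;C[:250,600:800]=B
cv2.imwrite('pics/c1.png',C)
E
```

```text
(no output)
```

View pics/c1.png

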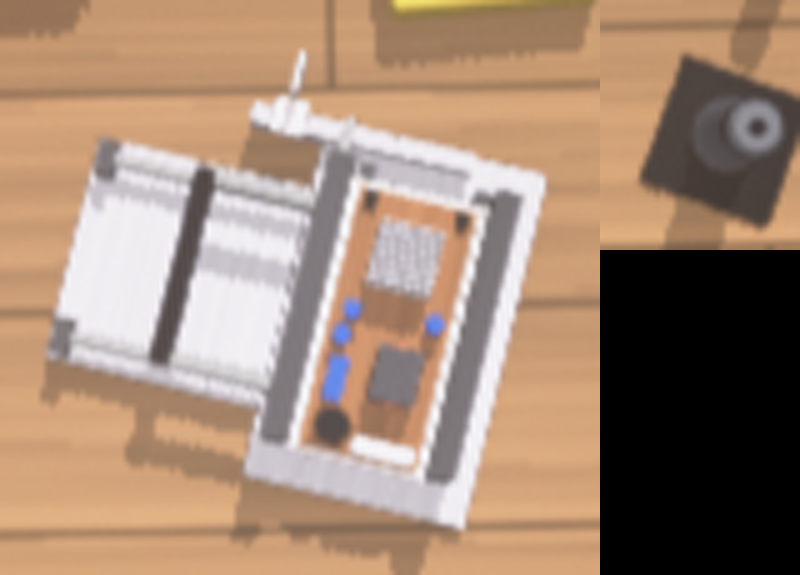

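The crop shows the bar from (205,172) to (160,360), the heat sink at about (405,257), the pointer tip at (347,120), and the clip blade from (303,52) to (292,98). In the right panel, the thermometer top is at (757,127) and the pad centre is at (726,142).

```bash
python3 - <<'E'
from h import *
c=lambda x,y:(260+x/5-.4,125+y/5-.4)
d=lambda x,y:(390+(x-600)/5-.4,180+y/5-.4)
a=ray('top',c(205,172),.069);b=ray('top',c(160,360),.069)
print('bar',a,b,(a+b)/2,np.linalg.norm(a-b),'holder yaw',np.degrees(np.arctan2(*(a-b)[1::-1])))
print('sink',ray('top',c(405,257),.081))
p=ray('top',c(347,120),.06);m=ray('top',c(292,98),.07);m2=ray('top',c(303,52),.07);print('ptr',p,'blade',m,m2)
y=np.arctan2(*(a-b)[1::-1]);print('dy',(m-p)[:2]@[-np.sin(y),np.cos(y)],((m+m2)/2-p)[:2]@[-np.sin(y),np.cos(y)])
print('thermo',ray('top',d(757,127),.094),'pad',ray('top',d(726,142),.004))
q=[ray('top',d(*k),.004) for k in((685,57),(640,185),(767,227))];print(q)
o=telemetry.get_obs();M=T(o)
print(M)
E
```

```text
bar [ 0.6414954  -0.03528118  0.069     ] [ 0.52188514 -0.00504282  0.069     ] [ 0.58169027 -0.020162    0.069     ] 0.12337329884156782 holder yaw -14.187533700199966
sink [ 0.58330962 -0.16086549  0.081     ]
ptr [ 0.67500075 -0.12660131  0.06      ] blade [ 0.68797815 -0.09151862  0.07      ] [ 0.71757737 -0.09906043  0.07      ]
dy 0.037193338456397274 0.03716478221022195
thermo [ 0.4868616  -0.40748012  0.094     ] pad [ 0.48213615 -0.40735836  0.004     ]
[array([ 0.53889028, -0.38212151,  0.004     ]), array([ 0.45474952, -0.3498211 ,  0.004     ]), array([ 0.42570633, -0.432451  ,  0.004     ])]
[[ 9.23033897e-01 -3.84718363e-01 -4.54088361e-04  2.59464419e-01]
 [-3.84718611e-01 -9.23032826e-01 -1.41169542e-03  6.22665007e-01]
 [ 1.23966690e-04  1.47773897e-03 -9.99998900e-01  2.25719769e-01]
 [ 0.00000000e+00  0.00000000e+00  0.00000000e+00  1.00000000e+00]]
```

```bash
cat >> h.py <<'E'
def row(M,p,yaw):
    """row from pose M to world point p, tool down with yaw (deg)"""
    Rt=R.from_euler('xyz',[180,0,yaw],degrees=True).as_matrix()
    return [float(x) for x in np.round(np.r_[M[:3,:3].T@(np.array(p)-M[:3,3]),R.from_matrix(M[:3,:3].T@Rt).as_rotvec()],4)]
def mk(p,yaw):
    M=np.eye(4);M[:3,:3]=R.from_euler('xyz',[180,0,yaw],degrees=True).as_matrix();M[:3,3]=p;return M
def lin(M,p1,yaw,n,ease=True):
    p0=M[:3,3];y0=R.from_matrix(M[:3,:3]).as_euler('xyz',degrees=True)[2]
    for k in range(1,n+1):
        s=k/n; s=s*s*(3-2*s) if ease else s
        print(row(M,p0+s*(np.array(p1)-p0),y0+s*(yaw-y0)),',')
E
python3 - <<'E'
from h import *
M=mk([.26,.623,.227],-22.627); n=24
for k in range(1,n+1):
    s=k/n; s=.75*s+.25*s*s*(3-2*s); az=np.radians(67.3+s*(-40-67.3)); r=.675-.040*s
    P=[r*np.cos(az),r*np.sin(az),.227+.02*s]; yaw=-22.6-17.4*s
    print(row(M,P,yaw),',')
    if k%8==0: M=mk(P,yaw);print()
E
```

```text
[0.0416, 0.0027, -0.0007, 0.0, -0.0, 0.0094] ,
[0.0852, 0.0082, -0.0013, -0.0, -0.0, 0.02] ,
[0.131, 0.0172, -0.0021, -0.0, -0.0, 0.0313] ,
[0.1782, 0.0301, -0.0029, -0.0, -0.0, 0.0431] ,
[0.2264, 0.0471, -0.0037, 0.0, -0.0, 0.0555] ,
[0.2746, 0.0685, -0.0045, -0.0, -0.0, 0.0683] ,
[0.3223, 0.0945, -0.0054, -0.0, -0.0, 0.0816] ,
[0.3687, 0.125, -0.0063, 0.0, -0.0, 0.0951] ,

[0.0475, 0.0305, -0.0009, 0.0, -0.0, 0.0138] ,
[0.0927, 0.0653, -0.0018, -0.0, -0.0, 0.0279] ,
[0.135, 0.1042, -0.0028, -0.0, -0.0, 0.042] ,
[0.1738, 0.1467, -0.0037, -0.0, -0.0, 0.0562] ,
[0.2086, 0.1923, -0.0046, 0.0, -0.0, 0.0705] ,
[0.239, 0.2405, -0.0056, 0.0, -0.0, 0.0846] ,
[0.2649, 0.2904, -0.0065, -0.0, -0.0, 0.0986] ,
[0.286, 0.3416, -0.0074, -0.0, -0.0, 0.1125] ,

[0.022, 0.0494, -0.0009, 0.0, -0.0, 0.0136] ,
[0.0394, 0.0991, -0.0018, 0.0, -0.0, 0.0268] ,
[0.0523, 0.1484, -0.0026, 0.0, -0.0, 0.0396] ,
[0.061, 0.1966, -0.0034, 0.0, -0.0, 0.052] ,
[0.0658, 0.2432, -0.0042, 0.0, -0.0, 0.0639] ,
[0.0672, 0.2875, -0.0049, 0.0, -0.0, 0.0751] ,
[0.0657, 0.3291, -0.0056, 0.0, -0.0, 0.0857] ,
[0.0619, 0.3677, -0.0063, 0.0, -0.0, 0.0956] ,
```

Call:
carry_out(
  rows=[
    [0.042, 0.003, -0.001, 0, 0, 0.009],
    [0.085, 0.008, -0.001, 0, 0, 0.02],
    [0.131, 0.017, -0.002, 0, 0, 0.031],
    [0.178, 0.03, -0.003, 0, 0, 0.043],
    [0.226, 0.047, -0.004, 0, 0, 0.055],
    [0.275, 0.068, -0.004, 0, 0, 0.068],
    [0.322, 0.094, -0.005, 0, 0, 0.082],
    [0.369, 0.125, -0.006, 0, 0, 0.095],
  ],
  grip=1,
)

```text
clock: 1.1
tool_pos: [0.5529, 0.3643, 0.2319]
orientation: [179.9, 0.0, -28.1]
force: [0.6, 0.6, 1.0]
opening: 0.0875
gripper_force: 0.0
```

Call:
carry_out(
  rows=[
    [0.048, 0.03, -0.001, 0, 0, 0.014],
    [0.093, 0.065, -0.002, 0, 0, 0.028],
    [0.135, 0.104, -0.003, 0, 0, 0.042],
    [0.174, 0.147, -0.004, 0, 0, 0.056],
    [0.209, 0.192, -0.005, 0, 0, 0.07],
    [0.239, 0.24, -0.006, 0, 0, 0.085],
    [0.265, 0.29, -0.006, 0, 0, 0.099],
    [0.286, 0.342, -0.007, 0, 0, 0.112],
  ],
)

```text
clock: 2.1
tool_pos: [0.6433, -0.0724, 0.2389]
orientation: [180.0, 0.0, -34.5]
force: [0.1, -0.3, 0.7]
opening: 0.0873
gripper_force: 0.0
```

Call:
carry_out(
  rows=[
    [0.022, 0.049, -0.001, 0, 0, 0.014],
    [0.039, 0.099, -0.002, 0, 0, 0.027],
    [0.052, 0.148, -0.003, 0, 0, 0.04],
    [0.061, 0.197, -0.003, 0, 0, 0.052],
    [0.066, 0.243, -0.004, 0, 0, 0.064],
    [0.067, 0.288, -0.005, 0, 0, 0.075],
    [0.066, 0.329, -0.006, 0, 0, 0.086],
    [0.062, 0.368, -0.006, 0, 0, 0.096],
  ],
)

```text
clock: 3.1
tool_pos: [0.4853, -0.4101, 0.2451]
orientation: [180.0, 0.0, -40.0]
force: [0.3, -0.3, -0.5]
opening: 0.0879
gripper_force: 0.0
```

Call:
carry_out(
  rows=[
    [0, 0, 0, 0, 0, 0],
    [0, 0, 0, 0, 0, 0],
  ],
)

```text
clock: 3.35
tool_pos: [0.4863, -0.409, 0.2452]
orientation: [-180.0, 0.0, -40.0]
force: [0.2, 0.4, -0.4]
opening: 0.0875
gripper_force: 0.0
```

```bash
python3 - <<'E'
from h import *
o,a=snap('wrist','w1.png'); print(o['clock'],o['tool_pos'],o['orientation'],o['joint_pos'])
print(proj('wrist',[.487,-.407,.094],o),proj('wrist',[.482,-.407,.004],o))
E
```

```text
3.35 [ 0.48627179 -0.40899741  0.24523176] [-1.79994600e+02  3.06785304e-02 -4.00170495e+01] [-2.25067217e+01  1.62536027e+01 -3.02127053e+00 -1.52320837e-02
 -7.07527595e+01  7.24946954e+01]
[314.70938962 180.91915681] [317.52788545 168.57228796]
```

View pics/w1.png

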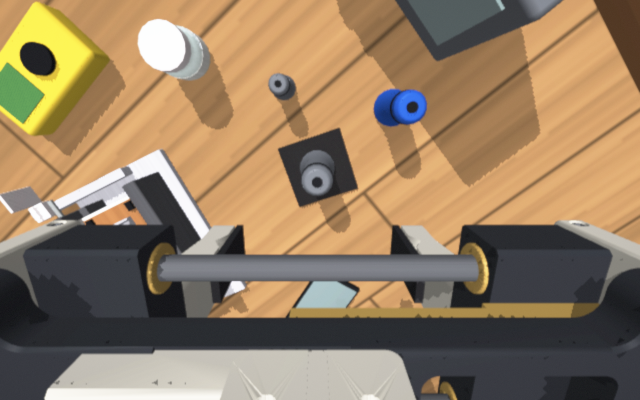

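The wrist view shows the thermometer top at about (316.5,182) and the pad corners at (278,150), (340,128), (357,187) and (299,208), giving a centre of (318.5,168). Both agree with the top view.

```bash
python3 - <<'E'
from h import *
o=telemetry.get_obs(); t=ray('wrist',(316.5,182),.094,o); print(t, ray('wrist',(318.5,168.3),.004,o))
M=T(o); lin(M,[.4865,-.4075,.035],-40,8)
E
```

```text
[ 0.48515317 -0.40745175  0.094     ] [ 0.48180311 -0.40804829  0.004     ]
[-0.0, -0.0, 0.009, -0.0, 0.0003, 0.0] ,
[-0.0001, -0.0001, 0.0329, -0.0, 0.0003, 0.0001] ,
[-0.0003, -0.0003, 0.0665, -0.0, 0.0003, 0.0002] ,
[-0.0004, -0.0004, 0.1052, -0.0, 0.0003, 0.0003] ,
[-0.0006, -0.0006, 0.1438, -0.0, 0.0003, 0.0004] ,
[-0.0007, -0.0007, 0.1775, -0.0, 0.0003, 0.0005] ,
[-0.0008, -0.0008, 0.2013, -0.0, 0.0003, 0.0005] ,
[-0.0008, -0.0008, 0.2103, -0.0, 0.0003, 0.0006] ,
```

Call:
carry_out(
  rows=[
    [0, 0, 0.01, 0, 0, 0],
    [0, 0, 0.033, 0, 0, 0],
    [0, 0, 0.066, 0, 0, 0],
    [-0.001, -0.001, 0.105, 0, 0, 0],
    [-0.001, -0.001, 0.144, 0, 0, 0],
    [-0.001, -0.001, 0.177, 0, 0, 0],
    [-0.001, -0.001, 0.2, 0, 0, 0],
    [-0.001, -0.001, 0.209, 0, 0, 0],
  ],
)

```text
clock: 4.4
tool_pos: [0.4856, -0.4065, 0.0344]
orientation: [180.0, 0.2, -39.9]
force: [0.9, -0.3, 0.7]
opening: 0.0876
gripper_force: 0.0
```

Call:
carry_out(
  rows=[
    [0, 0, 0, 0, 0, 0],
    [0, 0, 0, 0, 0, 0],
    [0, 0, 0, 0, 0, 0],
    [0, 0, 0, 0, 0, 0],
    [0, 0, 0, 0, 0, 0],
    [0, 0, 0, 0, 0, 0],
    [0, 0, 0, 0, 0, 0],
    [0, 0, 0, 0, 0, 0],
  ],
  grip=-1,
)

```text
clock: 5.4
tool_pos: [0.4864, -0.4077, 0.0367]
orientation: [180.0, -0.0, -40.0]
force: [-0.2, 0.2, 2.1]
opening: 0.0354
gripper_force: 30.0
```

Call:
carry_out(
  rows=[
    [0, 0, -0.008, 0, 0, 0],
    [0, 0, -0.025, 0, 0, 0],
    [0, 0, -0.05, 0, 0, 0],
    [0, 0, -0.08, 0, 0, 0],
    [0, 0, -0.105, 0, 0, 0],
    [0, 0, -0.122, 0, 0, 0],
    [0, 0, -0.13, 0, 0, 0],
    [0, 0, -0.13, 0, 0, 0],
  ],
)

```text
clock: 6.4
tool_pos: [0.4864, -0.4076, 0.1668]
orientation: [-180.0, -0.0, -40.0]
force: [0.1, -0.5, -2.0]
opening: 0.035
gripper_force: 30.0
```

Call:
carry_out(
  rows=[
    [-0.003, -0.009, 0, 0, 0, 0],
    [-0.012, -0.036, 0, 0, 0, 0],
    [-0.026, -0.076, 0, 0, 0, 0],
    [-0.042, -0.125, 0, 0, 0, 0],
    [-0.058, -0.173, 0, 0, 0, 0],
    [-0.072, -0.215, 0, 0, 0, 0],
    [-0.081, -0.242, 0, 0, 0, 0],
    [-0.0845, -0.2515, 0, 0, 0, 0],
  ],
)

```text
clock: 7.4
tool_pos: [0.5833, -0.1585, 0.1656]
orientation: [179.9, 0.1, -39.9]
force: [0.8, 0.2, -0.9]
opening: 0.0356
gripper_force: 30.0
```

Call:
carry_out(
  rows=[
    [0, 0, 0, 0, 0, 0],
    [0, 0, 0, 0, 0, 0],
  ],
)

```text
clock: 7.65
tool_pos: [0.5827, -0.1613, 0.1662]
orientation: [180.0, 0.0, -40.0]
force: [0.0, 0.4, -1.1]
opening: 0.0352
gripper_force: 30.0
```

```bash
python3 - <<'E'
from h import *
o,a=snap('wrist','w2.png'); print(o['clock'],o['tool_pos'],o['orientation'],o['opening'])
print(proj('wrist',[.5833,-.1609,.081],o))
_,b=snap('scene','s2.png'); _,t=snap('top','t2.png')
C=np.zeros((600,800,3),np.uint8)
C[:400,:640]=a
C[400:,:400]=cv2.resize(b[180:280,260:460],(400,200),interpolation=cv2.INTER_CUBIC)
C[400:,400:]=cv2.resize(t[140:240,240:440],(400,200),interpolation=cv2.INTER_CUBIC)
cv2.imwrite('pics/c2.png',C[:,:,::-1])
E
```

```text
7.65 [ 0.58266687 -0.16126829  0.16624843] [ 1.79970929e+02  2.81076618e-02 -4.00162149e+01] 0.03522097622228727
[315.49968102 197.34114832]
```

View pics/c2.png

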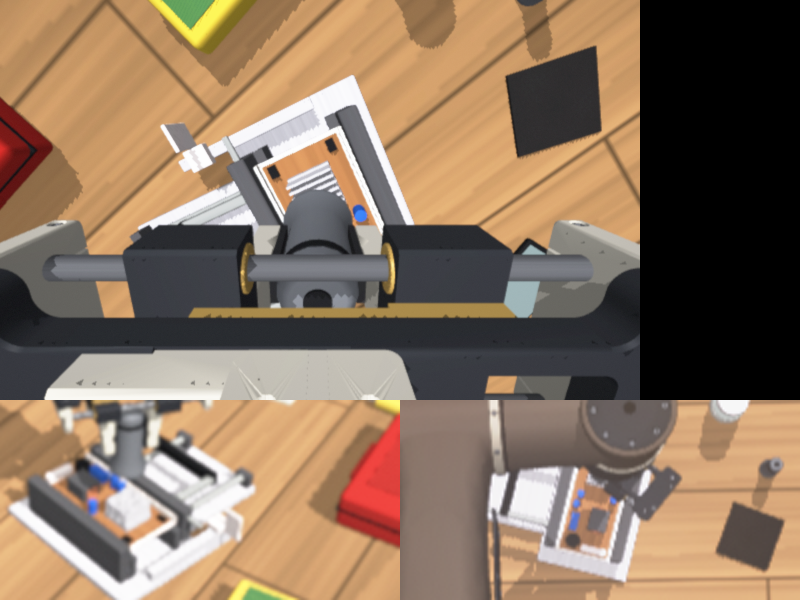

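The held thermometer is over the heat sink. In the wrist view the sink's far fin edge runs from (287,183) to (331,162), so its centre is at about (319,195), against a prediction of (315,197). That is about 3 mm off, so I'll hold here.

Call:
carry_out(
  rows=[
    [0, 0.001, 0, 0, 0, 0],
    [0, 0.002, 0, 0, 0, 0],
    [0, 0.002, 0, 0, 0, 0],
    [0, 0.002, 0, 0, 0, 0],
    [0, 0.002, 0, 0, 0, 0],
    [0, 0.002, 0, 0, 0, 0],
    [0, 0.002, 0, 0, 0, 0],
    [0, 0.002, 0, 0, 0, 0],
  ],
)

```text
clock: 8.8
tool_pos: [0.5819, -0.1621, 0.1666]
orientation: [180.0, -0.0, -40.0]
force: [1.0, -0.0, -2.2]
opening: 0.035
gripper_force: 30.0
```

Call:
carry_out(
  rows=[
    [0, 0, 0, 0, 0, 0],
    [0, 0, 0, 0, 0, 0],
    [0, 0, 0, 0, 0, 0],
    [0, 0, 0, 0, 0, 0],
    [0, 0, 0, 0, 0, 0],
    [0, 0, 0, 0, 0, 0],
    [0, 0, 0, 0, 0, 0],
    [0, 0, 0, 0, 0, 0],
  ],
)

```text
clock: 9.8
tool_pos: [0.5819, -0.1621, 0.1666]
orientation: [-180.0, -0.0, -40.0]
force: [-0.2, 1.0, -0.7]
opening: 0.0353
gripper_force: 30.0
```

```bash
python3 - <<'E'
from h import *
o=telemetry.get_obs(); print(o['clock'],o['tool_pos'],o['opening'])
M=T(o)
# pad centre from corners seen in w2 (wrist pose at that time)
o2={'tool_pos':np.array([.58267,-.16127,.16625]),'orientation':[179.971,.028,-40.016]}
pc=[ray('wrist',c,.004,o2) for c in((506,77),(596,46),(602,131),(519,157))]; print(np.mean(pc,0))
lin(M,[.4820,-.4075,.1660],-40,8)
E
```

```text
9.8 [ 0.58186926 -0.16213865  0.16656447] 0.035297295145494324
[ 0.4802795  -0.40851244  0.004     ]
[0.0035, 0.0108, 0.0, -0.0, -0.0, 0.0] ,
[0.0127, 0.0394, 0.0001, -0.0, -0.0, 0.0001] ,
[0.0257, 0.0798, 0.0002, -0.0, -0.0, 0.0001] ,
[0.0406, 0.1261, 0.0003, -0.0, -0.0, 0.0002] ,
[0.0555, 0.1724, 0.0004, -0.0, -0.0, 0.0002] ,
[0.0684, 0.2128, 0.0005, -0.0, -0.0, 0.0003] ,
[0.0776, 0.2413, 0.0005, -0.0, -0.0, 0.0003] ,
[0.0811, 0.2522, 0.0006, -0.0, -0.0, 0.0003] ,
```

Call:
carry_out(
  rows=[
    [0.0035, 0.011, 0, 0, 0, 0],
    [0.013, 0.039, 0, 0, 0, 0],
    [0.026, 0.08, 0, 0, 0, 0],
    [0.041, 0.126, 0, 0, 0, 0],
    [0.056, 0.172, 0, 0, 0, 0],
    [0.068, 0.213, 0, 0, 0, 0],
    [0.078, 0.241, 0, 0, 0, 0],
    [0.081, 0.252, 0, 0, 0, 0],
  ],
)

```text
clock: 10.8
tool_pos: [0.4806, -0.4092, 0.1664]
orientation: [180.0, 0.0, -40.1]
force: [0.3, -0.4, -1.1]
opening: 0.0352
gripper_force: 30.0
```

Call:
carry_out(
  rows=[
    [0, 0, 0.008, 0, 0, 0],
    [0, 0, 0.026, 0, 0, 0],
    [0, 0, 0.05, 0, 0, 0],
    [0, 0, 0.077, 0, 0, 0],
    [0, 0, 0.1, 0, 0, 0],
    [0, 0, 0.116, 0, 0, 0],
    [0, 0, 0.124, 0, 0, 0],
    [0, 0, 0.127, 0, 0, 0],
  ],
)

```text
clock: 11.8
tool_pos: [0.4822, -0.4071, 0.0393]
orientation: [180.0, 0.0, -40.0]
force: [-1.1, 0.5, -1.9]
opening: 0.0357
gripper_force: 30.0
```

Call:
carry_out(
  rows=[
    [0, 0, 0.001, 0, 0, 0],
    [0, 0, 0.002, 0, 0, 0],
    [0, 0, 0.0025, 0, 0, 0],
    [0, 0, 0.0025, 0, 0, 0],
    [0, 0, 0.0025, 0, 0, 0],
  ],
)

```text
clock: 12.42
tool_pos: [0.4821, -0.4073, 0.0372]
orientation: [-180.0, -0.0, -40.0]
force: [0.7, 0.4, -1.3]
opening: 0.0355
gripper_force: 30.0
```

Call:
carry_out(
  rows=[
    [0, 0, 0.0005, 0, 0, 0],
    [0, 0, 0.0005, 0, 0, 0],
    [0, 0, 0.0005, 0, 0, 0],
    [0, 0, 0.0005, 0, 0, 0],
    [0, 0, 0.0005, 0, 0, 0],
    [0, 0, 0.0005, 0, 0, 0],
    [0, 0, 0.0005, 0, 0, 0],
  ],
  grip=1,
)

```text
clock: 13.3
tool_pos: [0.482, -0.4073, 0.0366]
orientation: [-180.0, -0.0, -40.0]
force: [0.4, 0.8, -0.1]
opening: 0.0872
gripper_force: 0.0
```

Call:
carry_out(
  rows=[
    [0, 0, -0.01, 0, 0, 0],
    [0, 0, -0.03, 0, 0, 0],
    [0, 0, -0.06, 0, 0, 0],
    [0, 0, -0.1, 0, 0, 0],
    [0, 0, -0.14, 0, 0, 0],
    [0, 0, -0.17, 0, 0, 0],
    [0, 0, -0.19, 0, 0, 0],
    [0, 0, -0.195, 0, 0, 0],
  ],
)

```text
clock: 14.3
tool_pos: [0.4825, -0.4076, 0.2338]
orientation: [-180.0, -0.2, -40.0]
force: [0.1, -0.3, -0.3]
opening: 0.0875
gripper_force: 0.0
```

```bash
python3 - <<'E'
from h import *
o,a=snap('wrist','w3.png'); print(o['clock'],o['tool_pos'],o['orientation'],o['opening'])
cv2.imwrite('pics/c3.png',cv2.resize(a[100:250,240:400],None,fx=2.5,fy=2.5)[:,:,::-1])
M=T(o)
lin(M,[.582,-.020,.23],-14.2,10)
E
```

```text
14.3 [ 0.48254017 -0.40763483  0.23383039] [-179.95822637   -0.18642617  -39.97291092] 0.0875167829179057
[-0.0048, -0.0101, 0.0001, -0.0007, -0.0033, -0.0126] ,
[-0.018, -0.0375, 0.0004, -0.0007, -0.0033, -0.0468] ,
[-0.0373, -0.078, 0.0008, -0.0006, -0.0033, -0.0972] ,
[-0.0608, -0.1271, 0.0012, -0.0005, -0.0033, -0.1583] ,
[-0.0864, -0.1805, 0.0018, -0.0004, -0.0033, -0.2249] ,
[-0.112, -0.2339, 0.0023, -0.0002, -0.0033, -0.2915] ,
[-0.1355, -0.283, 0.0028, -0.0001, -0.0033, -0.3527] ,
[-0.1548, -0.3234, 0.0032, -0.0001, -0.0034, -0.403] ,
[-0.168, -0.3508, 0.0034, -0.0, -0.0034, -0.4372] ,
[-0.1728, -0.361, 0.0035, 0.0, -0.0034, -0.4498] ,
```

View pics/c3.png

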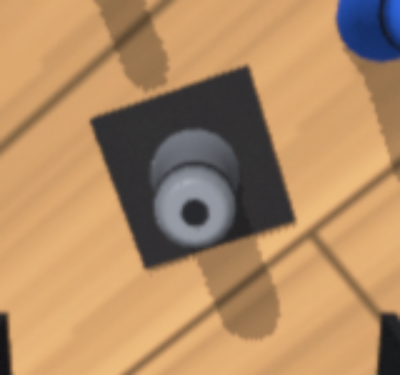

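The thermometer stands upright near the middle of the pad. Next I'll move over the handle.

Call:
carry_out(
  rows=[
    [-0.005, -0.01, 0, 0, 0, -0.013],
    [-0.018, -0.038, 0, 0, 0, -0.047],
    [-0.037, -0.078, 0, 0, 0, -0.097],
    [-0.061, -0.127, 0.001, 0, 0, -0.158],
    [-0.086, -0.18, 0.002, 0, 0, -0.225],
    [-0.112, -0.234, 0.002, 0, 0, -0.292],
    [-0.136, -0.283, 0.003, 0, 0, -0.353],
    [-0.155, -0.323, 0.003, 0, 0, -0.403],
  ],
)

```text
clock: 15.35
tool_pos: [0.5702, -0.0575, 0.2274]
orientation: [180.0, 0.1, -16.7]
force: [0.7, -0.5, 0.2]
opening: 0.0877
gripper_force: 0.0
```

```bash
python3 - <<'E'
from h import *
M=mk([.4820,-.4075,.234],-40)@np.block([[R.from_rotvec([0,0,-.403]).as_matrix(),np.array([[-.155],[-.323],[.003]])],[0,0,0,1]])
print(M[:3,3]); lin(M,[.582,-.020,.23],-14.2,3)
E
```

```text
[ 0.57088351 -0.06043557  0.231     ]
[-0.0003, -0.0109, 0.0003, -0.0, 0.0, -0.0123] ,
[-0.0008, -0.0311, 0.0007, -0.0, 0.0, -0.035] ,
[-0.0011, -0.0419, 0.001, -0.0, 0.0, -0.0473] ,
```

Call:
carry_out(
  rows=[
    [0, -0.011, 0, 0, 0, -0.012],
    [-0.001, -0.031, 0.001, 0, 0, -0.035],
    [-0.001, -0.042, 0.001, 0, 0, -0.047],
    [-0.001, -0.042, 0.001, 0, 0, -0.047],
    [-0.001, -0.042, 0.001, 0, 0, -0.047],
  ],
)

```text
clock: 15.98
tool_pos: [0.5819, -0.0203, 0.2275]
orientation: [180.0, 0.0, -14.2]
force: [-0.3, -0.1, 0.8]
opening: 0.0876
gripper_force: 0.0
```

```bash
python3 - <<'E'
from h import *
o,a=snap('wrist','w4.png'); print(o['clock'],o['tool_pos'],o['orientation'],o['opening'])
print(proj('wrist',[.675,-.1266,.06],o),proj('wrist',[.688,-.0915,.07],o),proj('wrist',[.582,-.02,.069],o))
cv2.imwrite('pics/c4.png',cv2.resize(a[60:260,240:500],None,fx=3,fy=3,interpolation=cv2.INTER_CUBIC)[:,:,::-1])
E
```

```text
15.975 [ 0.58187745 -0.02033174  0.22753097] [ 1.79993415e+02  5.05424334e-03 -1.42450652e+01] 0.08755324156865608
[392.7074358  68.509479 ] [358.74952414  62.88765984] [316.18754153 178.47024991]
```

View pics/c4.png

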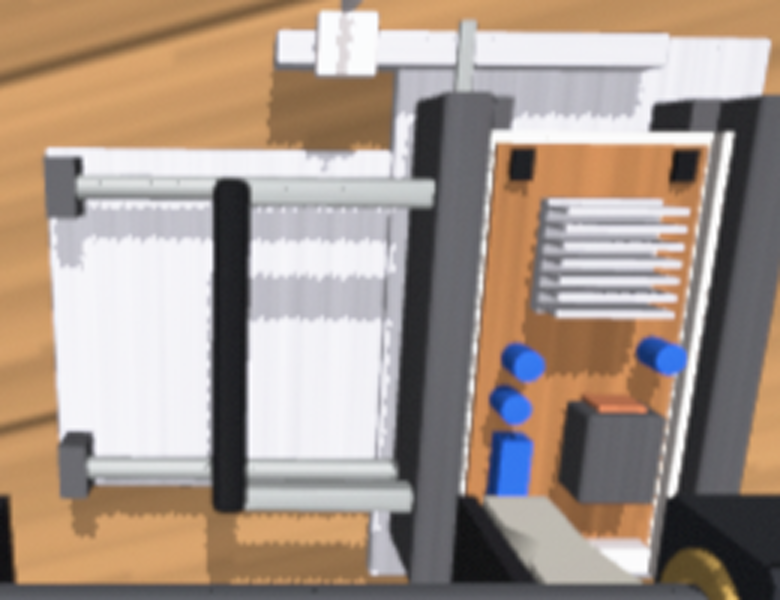

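The bar is centred under the gripper at crop column 230, or u≈316, and parallel to the image columns. The pointer is at crop column 467, or u≈395. The clip blade is just above the crop.

```bash
python3 - <<'E'
import cv2
a=cv2.imread('pics/w4.png')
cv2.imwrite('pics/c5.png',cv2.resize(a[25:105,325:415],None,fx=7,fy=7,interpolation=cv2.INTER_CUBIC))
E
```

```text
(no output)
```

View pics/c5.png

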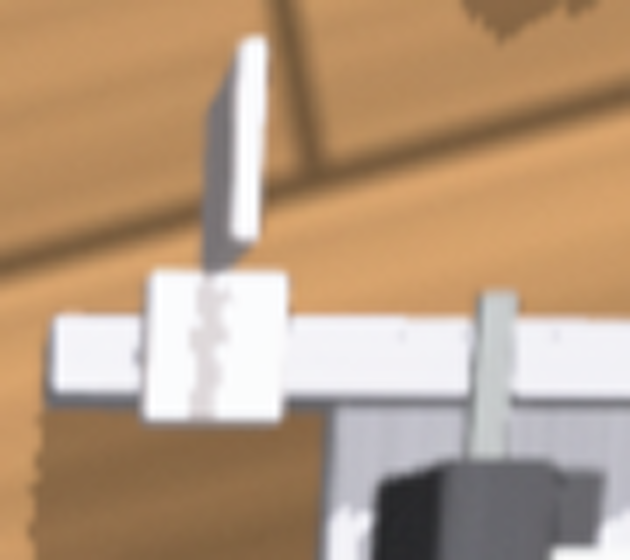

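The blade's top face has its inner end at crop (245,240). The pointer tip is at crop (499,293).

```bash
python3 - <<'E'
from h import *
o={'tool_pos':np.array([.58188,-.02033,.22753]),'orientation':[179.993,.005,-14.245]}
u=lambda x,y:(325+x/7-.43,25+y/7-.43)
y=np.radians(-14.2);e=np.array([-np.sin(y),np.cos(y)]);ex=np.array([np.cos(y),np.sin(y)])
m=ray('wrist',u(245,240),.07,o);m2=ray('wrist',u(253,38),.07,o)
print(m,m2,'axis',np.degrees(np.arctan2(*(m2-m)[1::-1])),np.linalg.norm(m2-m))
for z in(.058,.06,.062):
  p=ray('wrist',u(499,293),z,o); print(z,p,(m-p)[:2]@e,(m-p)[:2]@ex)
w=lambda x,y:(240+x/3-.33,60+y/3-.33)
a=ray('wrist',w(231,182),.069,o);b=ray('wrist',w(230,510),.069,o);print(a,b,(a+b)/2,np.degrees(np.arctan2(*(a-b)[1::-1])))
E
```

```text
[ 0.69147094 -0.09308027  0.07      ] [ 0.71674287 -0.09956319  0.07      ] axis -14.387647284351946 0.02609020463572077
0.058 [ 0.676326   -0.13071114  0.058     ] 0.04019624042539713 0.005451061178761944
0.06 [ 0.67618661 -0.1301555   0.06      ] 0.039691762480981316 0.005722493714437788
0.062 [ 0.67604723 -0.12959985  0.062     ] 0.03918728453656551 0.005993926250113631
[ 0.6437109  -0.03624527  0.069     ] [ 0.52137146 -0.00474414  0.069     ] [ 0.58254118 -0.0204947   0.069     ] -14.43940460180083
```

Call:
carry_out(
  rows=[
    [0, 0, 0.01, 0, 0, 0],
    [0, 0, 0.03, 0, 0, 0],
    [0, 0, 0.06, 0, 0, 0],
    [0, 0, 0.09, 0, 0, 0],
    [0, 0, 0.12, 0, 0, 0],
    [0, 0, 0.15, 0, 0, 0],
    [0, 0, 0.175, 0, 0, 0],
    [0, 0, 0.188, 0, 0, 0],
  ],
  grip=0.1,
)

```text
clock: 17.02
tool_pos: [0.5809, -0.0203, 0.0377]
orientation: [179.9, 0.1, -14.2]
force: [-0.9, -0.9, 0.2]
opening: 0.0481
gripper_force: 0.0
```

Call:
carry_out(
  rows=[
    [0, 0, 0, 0, 0, 0],
    [0, 0, 0, 0, 0, 0],
    [0, 0, 0, 0, 0, 0],
    [0, 0, 0, 0, 0, 0],
    [0, 0, 0, 0, 0, 0],
    [0, 0, 0, 0, 0, 0],
    [0, 0, 0, 0, 0, 0],
  ],
  grip=-1,
)

```text
clock: 17.9
tool_pos: [0.5825, -0.0194, 0.0403]
orientation: [-180.0, -0.1, -14.2]
force: [-1.5, 3.6, 6.2]
opening: 0.0139
gripper_force: 30.0
```

Call:
carry_out(
  rows=[
    [0, -0.003, 0, 0, 0, 0],
    [0, -0.008, 0, 0, 0, 0],
    [0, -0.014, 0, 0, 0, 0],
    [0, -0.02, 0, 0, 0, 0],
    [0, -0.026, 0, 0, 0, 0],
    [0, -0.032, 0, 0, 0, 0],
    [0, -0.036, 0, 0, 0, 0],
    [0, -0.038, 0, 0, 0, 0],
  ],
)

```text
clock: 18.9
tool_pos: [0.5916, 0.0153, 0.0403]
orientation: [179.9, -0.0, -14.2]
force: [1.0, -11.0, 3.9]
opening: 0.0135
gripper_force: 30.0
```

Call:
carry_out(
  rows=[
    [0, 0, 0, 0, 0, 0],
    [0, 0, 0, 0, 0, 0],
    [0, 0, 0, 0, 0, 0],
    [0, 0, 0, 0, 0, 0],
  ],
)

```text
clock: 19.4
tool_pos: [0.5916, 0.0152, 0.0403]
orientation: [179.9, -0.0, -14.2]
force: [0.4, -9.8, 6.3]
opening: 0.0137
gripper_force: 30.0
```

```bash
python3 - <<'E'
from h import *
o,a=snap('wrist','w5.png'); print(o['clock'],o['tool_pos'],o['orientation'],o['force'],o['opening'],o['gripper_force'])
_,t=snap('top','t5.png'); _,s=snap('scene','s5.png')
print(proj('wrist',[.6915,-.093,.07],o), proj('scene',[.6915,-.093,.07]))
C=np.zeros((600,800,3),np.uint8)
C[:400,:480]=cv2.resize(a[0:200,250:490],None,fx=2,fy=2,interpolation=cv2.INTER_CUBIC)
C[:240,480:]=cv2.resize(t[120:210,270:390],(320,240),interpolation=cv2.INTER_CUBIC)
C[240:600,480:]=cv2.resize(s[210:280,330:392],(320,360),interpolation=cv2.INTER_CUBIC)
cv2.imwrite('pics/c6.png',C[:,:,::-1])
E
```

```text
19.4 [0.59155307 0.01519663 0.04027122] [ 1.79890951e+02 -3.36118022e-02 -1.42083293e+01] [ 0.39583936 -9.81285999  6.30824823] 0.013704378760545189 29.986342191696167
[523.11168928 -22.51238559] [371.9714784  234.00586728]
```

View pics/c6.png

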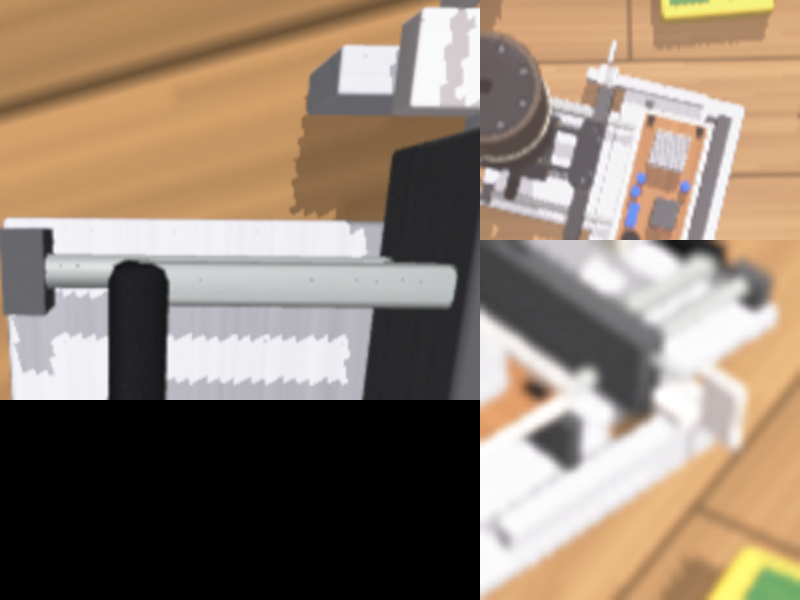

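The jaw is open by about 36 mm from the arm pose. In the top view the blade and pointer are nearly level, and the wrist estimate asks for about 39 mm, so I'll pull the last few mm.

Call:
carry_out(
  rows=[
    [0, -0.001, 0, 0, 0, 0],
    [0, -0.002, 0, 0, 0, 0],
    [0, -0.003, 0, 0, 0, 0],
    [0, -0.003, 0, 0, 0, 0],
    [0, -0.003, 0, 0, 0, 0],
    [0, -0.003, 0, 0, 0, 0],
  ],
)

```text
clock: 20.3
tool_pos: [0.5923, 0.018, 0.0402]
orientation: [179.9, -0.0, -14.2]
force: [1.2, -10.4, 5.1]
opening: 0.0139
gripper_force: 30.0
```

```bash
python3 - <<'E'
from h import *
o=telemetry.get_obs(); print(o['clock'],o['tool_pos'],o['force'],o['gripper_force'])
_,t=snap('top','t6.png'); _,s=snap('scene','s6.png')
m=np.array([.6915,-.0931,.058]);y=np.radians(-14.3);e=np.array([-np.sin(y),np.cos(y),0]);ex=np.array([np.cos(y),np.sin(y),0])
# expected pixels: pointer tip (6 mm inside blade) level, and blade inner top edge
for n in('top','scene'): print(n,'tip level',proj(n,m-.006*ex+[0,0,.002]),'tip -5mm',proj(n,m-.006*ex-.005*e+[0,0,.002]),'blade top in/out',proj(n,m+[0,0,.012]),proj(n,m+.026*ex+[0,0,.012]))
C=np.zeros((600,800,3),np.uint8)
C[:,:400]=cv2.resize(t[135:165,308:328],(400,600),interpolation=cv2.INTER_CUBIC)
C[:,400:]=cv2.resize(s[220:265,355:385],(400,600),interpolation=cv2.INTER_CUBIC)
cv2.imwrite('pics/c7.png',C[:,:,::-1])
E
```

```text
20.3 [0.59225572 0.01799479 0.040233  ] [  1.17564008 -10.39655942   5.10636618] 29.986027479171753
top tip level [318.044701   145.50341171] tip -5mm [319.55977793 145.85665174] blade top in/out [318.47646324 143.10008097] [320.34933953 135.27018594]
scene tip level [369.92099706 235.78901541] tip -5mm [368.61460025 236.62581805] blade top in/out [371.95318134 234.02682117] [379.50098272 239.05973   ]
```

View pics/c7.png

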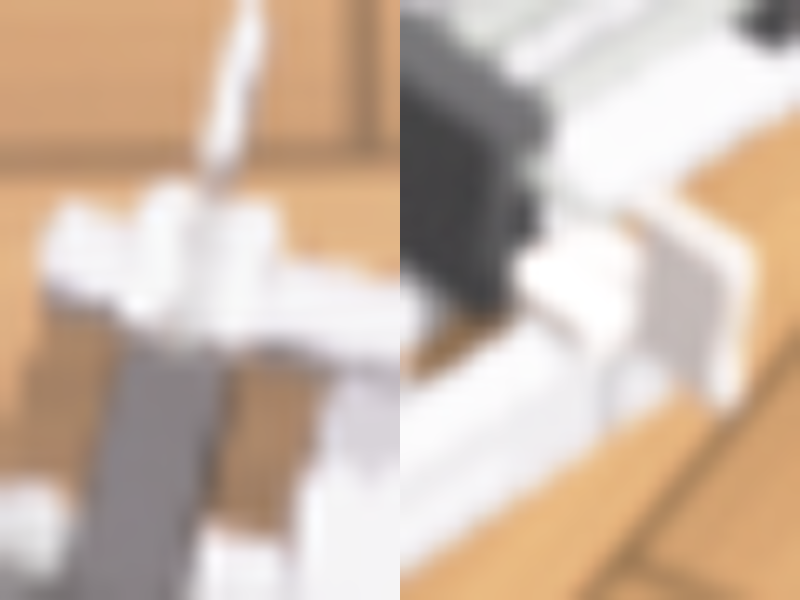

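In the left (top-view) panel, the blade line from (250,0) to (210,190) continues straight into the middle of the jaw end at about (177,355), so the pointer is level with the mark. The jaw is open 38.7 mm, between the two estimates of 37.2 and 39.5 mm. I'll hand the job in.

```bash
python3 -c "
from plant import workorder
print(workorder.close_job())"
```

```text
the job is handed in; nothing more can be done
None
```

I handed the job in at about 20 s, but `close_job` returned no verdict: the thermometer was held over the heat sink for 2 s and stands back upright on its pad, and the gripper is holding the jaw open about 38.7 mm, level with the mark to within my camera estimates (37.2–39.5 mm).

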